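Set out the sample vials and the test cassette

ROBOT

A 7-joint arm with a two-finger parallel gripper is mounted at the origin on a cart in front of the work surface, level with it; the furniture and walls round the work are solid. World frame = base frame: x ahead of the robot, y to its left, z up, the work surface at z = 0. Lengths are in m, angles in rad, forces in N, time in s.
With the tool pointing down it reaches from about 0.425 to 0.925 m from the base axis. Payload 6.8 kg.
Tool frame: the origin (TCP) lies at the very end of the fingers, on their centre line; the grasp point (between the pads) lies 19 mm behind it (tcp_to_grasp is the distance from the TCP to the grasp point, in m); z points along the fingers, y is the direction in which the jaws open and shut (so a half turn about z gives the same grasp; the last joint's range is limited). The gripper opens to 85 mm and grips with 20 to 120 N. Pads are 22 mm wide; open, the fingers measure 114 mm over their backs; the gripper's body (76 mm by 85 mm) begins 54 mm behind the grasp point. The pads swing forward as they close: fully open they stand 13 mm farther back than shut.
Start: joints at [-1.294, 0.477, 0.022, 1.555, -0.011, 1.109, -0.083], TCP at [0.253, 0.626, 0.231] pointing down, gripper open.
Joint ranges: [-2.96, 2.96], [-0.34, 2.1], [-1.41, 1.46], [0.24, 2.44], [-1.37, 4.51], [0.17, 1.92], [-2.96, 2.96]. Speed limits (rad/s): [2.39, 2.39, 3.14, 3.14, 3.14, 3.14, 3.14].

INTERFACE

Orientations are given as a unit quaternion [w, x, y, z].
In Python, from station import * gives the robot as it stands.
- The arm moves only by the tool apply_moves, never from a script. Its argument "increments" is one flat list of numbers, 5 for each row, row after row: the finger opening in mm, from 0 to 85.4, then the shift along the tool's x, y, z in mm, then the turn about the tool's z in degrees. In form: [claw, tx, ty, tz, roll, claw, tx, ty, tz, roll, ...]. A call has 1 to 12 rows; each row shifts and turns the pose as measured when the row begins, along the tool's axes as they then stand; what a row does not reach is not made up. A row lasts 1/8 s, in which the tool goes at most 62.5 mm and 10.7 degrees, less where a joint would pass 70% of its speed; a pose out of reach is approached as far as the arm can. A call with a gripper value outside its range is refused whole. The fingers move at their own pace and stop on an object; "squeeze" is the grip in N (left out, the last holds). Time passes only in rows, so rows that do not move let the fingers close. It gives the time, the measured TCP pose, the force and the opening at its end, in the units of the state.
- get_obs(): the state, without advancing time (a new reading comes with each control period).
- read_camera(name): name is "scene" or "side" or "wrist"; returns (picture, depth): 400x640x3 uint8, blue, green, red; 400x640 float32, m along the optical axis (not along the pixel's ray), 0 where there is no reading.
- get_calibration(name): a dict with "mtx" (3x3 intrinsics, pixels), "camera_from_world" (4x4, takes a point from world to camera coordinates); the wrist camera has in their place "T_tool_cam" (4x4, takes a point from camera to tool coordinates, whose origin is the TCP and whose axes are the flange's). Camera axes: x right, y down, z forward; pixel columns grow to the right and rows downward; lengths in m; the calibration is good to about 2 mm. A picture is of the moment at which its call begins: read the wrist's pose just before it. get_calibration takes no time and is no camera call.
- hand_in(): hands the job in, once; it reports no verdict.
Trained networks look in the newest picture that a camera, given by its name, has taken for a name from the list of things; names that differ only in an ending like _2 or _b are one class to them, and where a whole thing is asked for, a point or a joint stands for the part that bears it (a point fixed in the world has none). Each returns a list of dicts, best first, with "p" (0 to 1); they miss things now and then, are a little off and sometimes report something else, mostly with a low value. They report only what shows in the picture. A call takes as long as a camera call. They do not tell look-alikes from the thing itself.
- outline_of(camera, thing): "pixels" (400x640 bool, what is visible of it) and "extent" ([centre column, centre row, width, height] in pixels, round what is visible of it).
The state is a dict: "t": time; "q": joint angles; "joint_vel": joint speeds; "joint_torque": joint torques, N m; "eef_pos": TCP position; "tool_rot": TCP orientation; "contact_force": force on the tool from outside, world axes, zero at the start; "torque": the same for the moment, N m; "gripper_width": opening from 0.0 (shut) to 1.0 (fully open).
Only numpy, scipy, OpenCV 4.12 (cv2) and the standard library are available. Lean on these libraries where they do the work, as an engineer would, in place of code of your own. Each camera call takes 0.05 s, during which the arm holds its last target.

TASK

Prepare the sampling station: take the three vials and the test cassette out of the steel tray, stand each vial upright in the well of the stand whose collar has the colour of its cap (red, green, white), and lay the test cassette flat in the black cradle, between the two blue end stops, on its printed outline and in line with it. Never let a vial fall over.

Things in the scene. Friction and masses are not known exactly. Their poses are not given: they have to be found in the camera images.
- tray: pressed stainless steel tray, 403 x 363 mm, fixed on the table; a flat blue liner mat, 285 x 255 mm, lies fixed on its floor (top of the mat at z = 0.006 m); the rolled rim stands 27 mm high. Origin at the centre of its underside, x along the 403 mm side. The three vials and the test cassette start standing or lying on the mat, next to a pair of steel tweezers that are not part of the job
- vial_red: loose clear sample vial with a red screw cap, standing upright in the tray; 72 mm tall, about 22 g, body 20 mm in diameter up to 56 mm height, cap 23 mm in diameter from 56 to 72 mm. Origin at the centre of its underside, z up along its axis; grip it round the body or the cap
- stand_red: fixed single-vial stand on the table: round black foot 72 mm in diameter with a red collar on it (60 mm outside diameter, top 18 mm above the table, well 38 mm in diameter, well floor 6 mm above the table). Origin at the centre of its underside; z up. The red-capped vial belongs in it
- vial_green: loose clear sample vial with a green screw cap, standing upright in the tray; 72 mm tall, about 22 g, body 20 mm in diameter up to 56 mm height, cap 23 mm in diameter from 56 to 72 mm. Origin at the centre of its underside, z up along its axis; grip it round the body or the cap
- stand_green: fixed single-vial stand on the table: round black foot 72 mm in diameter with a green collar on it (60 mm outside diameter, top 18 mm above the table, well 38 mm in diameter, well floor 6 mm above the table). Origin at the centre of its underside; z up. The green-capped vial belongs in it
- vial_white: loose clear sample vial with a white screw cap, standing upright in the tray; 72 mm tall, about 22 g, body 20 mm in diameter up to 56 mm height, cap 23 mm in diameter from 56 to 72 mm. Origin at the centre of its underside, z up along its axis; grip it round the body or the cap
- stand_white: fixed single-vial stand on the table: round black foot 72 mm in diameter with a white collar on it (60 mm outside diameter, top 18 mm above the table, well 38 mm in diameter, well floor 6 mm above the table). Origin at the centre of its underside; z up. The white-capped vial belongs in it
- cassette: loose white rapid-test cassette, a flat bar 72 x 24 x 9 mm, about 11 g, lying flat in the tray, window side up. Origin at the centre of its underside, x along its 72 mm side, y across its 24 mm side, z up; grip it across the 24 mm width
- cradle: fixed cassette cradle on the table: black base plate 112 x 48 mm, 4 mm thick (the cassette rests on it at z = 0.004 m), with a blue end stop 10 mm high across either short end; 92 mm free between the stops, long sides open; thin white printed outline of the cassette in the middle. Origin at the centre of its underside, x along its 112 mm side from stop to stop, z up. The cassette may lie either way round
Mind the look-alikes: they are no part of the job. What is shaped like the vial_white but orange is not meant.

How it is judged:
At the end, for the whole second after the job is handed in: Each vial upright (0.12 rad), at rest on the well floor of the stand of its cap's colour, within 12 mm of its centre; the cassette flat and at rest on the cradle's plate, within 12 mm of its centre along and across and within 0.2 rad of its long direction, either way round (horizontal distance between vial_red and stand_red below 0.012 m and z of vial_red in the frame of stand_red between 0.002 and 0.01 m and angle between each of vial_red, vial_green, vial_white's own z axis and vertical below 0.12 rad and linear speed of each of vial_red, vial_green, vial_white, cassette below 0.02 m/s and horizontal distance between vial_green and stand_green below 0.012 m and z of vial_green in the frame of stand_green between 0.002 and 0.01 m and horizontal distance between vial_white and stand_white below 0.012 m and z of vial_white in the frame of stand_white between 0.002 and 0.01 m and x of cassette in the frame of cradle between -0.012 and 0.012 m and y of cassette in the frame of cradle between -0.012 and 0.012 m and z of cassette in the frame of cradle between 0.001 and 0.008 m and angle between the x axis of cassette and the x axis of cradle, either way round below 0.2 rad and angle between cassette's own z axis and vertical below 0.1 rad); the robot touches nothing.
It fails at once if the red-capped vial tips over (more than 0.7 rad from upright) (angle between vial_red's own z axis and vertical above 0.7 rad).
It fails at once if the green-capped vial tips over (more than 0.7 rad from upright) (angle between vial_green's own z axis and vertical above 0.7 rad).
It fails at once if the white-capped vial tips over (more than 0.7 rad from upright) (angle between vial_white's own z axis and vertical above 0.7 rad).
It also fails if it takes over 120 s, if anything falls off the work surface, if the arm or the gripper's body presses on something with over 40 N, if the wrist force passes 120 N, or if a joint passes its speed limit or range.

## Working session

There is one attempt and no reset: what is moved stays moved. The work goes in short steps, Python scripts to look and compute and a tool call to move; the robot and the scene stay as the last step left them, time stands still between calls to the robot, and variables do not carry over. Pictures are saved under pics/ and viewed, and the job is handed in when it is done.

Besides the shell and the picture viewer there is one more tool, called in YAML: its name, and indented under it one key for each argument. apply_moves: Moves the arm, as the interface text tells. Its arguments: {"type":"object","properties":{"increments":{"type":"array"},"squeeze":{"type":"number"}},"required":["increments"]}

```bash
ls; mkdir -p pics; python3 - <<'E'
from station import *
import cv2,numpy as np
o=get_obs();print(o)
for n in ["scene","side","wrist"]:
    p,d=read_camera(n);cv2.imwrite(f"pics/{n}0.png",p);np.save(f"pics/{n}0.npy",d)
    print(n,{k:np.round(v,4).tolist() if not isinstance(v,str) else v for k,v in get_calibration(n).items()})
E
```

```text
pics
{'t': 0.0, 'q': array([-1.29408572,  0.47776678,  0.02235543,  1.55645914, -0.01151531,
        1.10929784, -0.08307822]), 'joint_vel': array([-0.00107276,  0.00099773, -0.00054495, -0.00046849,  0.00118694,
       -0.00084579,  0.00132037]), 'joint_torque': array([ 1.87132387e-04, -5.96462417e+01,  1.60759930e+00, -2.81197375e+01,
        1.24140125e-02,  9.21385858e-03,  1.19085780e-05]), 'eef_pos': array([0.25317976, 0.62507835, 0.23034511]), 'tool_rot': array([-1.09793339e-04,  1.91209228e-01,  9.81548887e-01, -8.94705173e-04]), 'contact_force': array([0.12945749, 0.70293972, 0.15442844]), 'torque': array([-0.01630942, -0.0517047 , -0.0064374 ]), 'gripper_width': 0.9991588078302447}
scene {'mtx': [[495.56, 0.0, 315.8265], [0.0, 495.56, 202.127], [0.0, 0.0, 1.0]], 'camera_from_world': [[-0.8535, -0.5208, 0.0199, 0.3694], [-0.2392, 0.3575, -0.9027, 0.1552], [0.463, -0.7752, -0.4297, 0.9762], [0.0, 0.0, 0.0, 1.0]]}
side {'mtx': [[462.8863, 0.0, 326.8715], [0.0, 462.8863, 198.8884], [0.0, 0.0, 1.0]], 'camera_from_world': [[0.9775, -0.2097, 0.0225, -0.4601], [-0.0585, -0.3721, -0.9264, 0.0645], [0.2026, 0.9042, -0.376, 0.9673], [0.0, 0.0, 0.0, 1.0]]}
wrist {'mtx': [[278.762, 0.0, 319.2528], [0.0, 278.762, 199.6589], [0.0, 0.0, 1.0]], 'T_tool_cam': [[-0.0007, -0.9549, -0.2969, 0.0769], [1.0, -0.0006, -0.0003, 0.0002], [0.0001, -0.2969, 0.9549, -0.1417], [0.0, 0.0, 0.0, 1.0]]}
```

View pics/scene0.png

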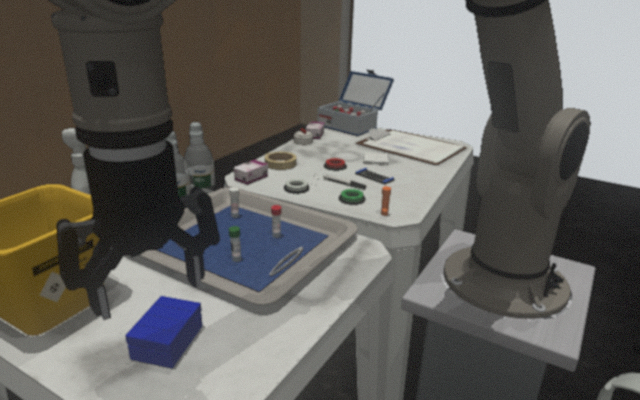

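View pics/side0.png

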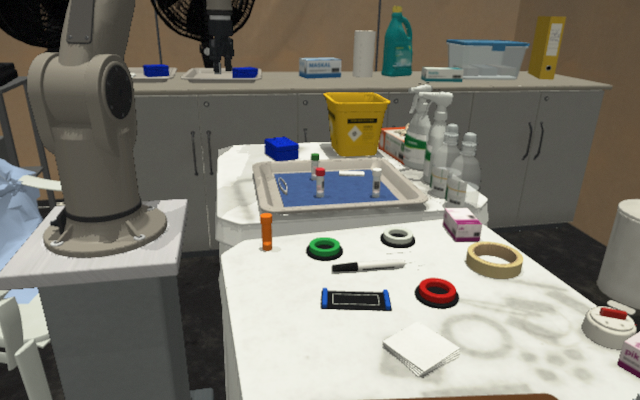

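View pics/wrist0.png

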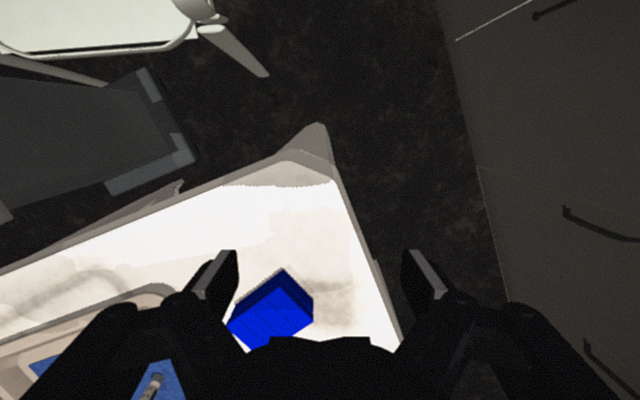

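The side view shows the vials in the tray: red (319,183), green (315,160) and white (376,182). The cassette is at (351,173). The stands are green (324,248), white (397,238) and red (437,292), and the cradle is at (356,299). An orange look-alike stands at (266,230). The wrist view shows the blue box and the tray's edge.

```bash
cat > h.py <<'E'
from station import *
import cv2,numpy as np
from scipy.spatial.transform import Rotation as R
def pose(o=None):
    o=o or get_obs();T=np.eye(4);w,x,y,z=o["tool_rot"];T[:3,:3]=R.from_quat([x,y,z,w]).as_matrix();T[:3,3]=o["eef_pos"];return T
def cam(n):
    c=get_calibration(n)
    T=pose()@np.array(c["T_tool_cam"]) if n=="wrist" else np.linalg.inv(c["camera_from_world"])
    p,d=read_camera(n);return p,d,np.array(c["mtx"]),T
def cloud(d,K,T):
    v,u=np.mgrid[:d.shape[0],:d.shape[1]]
    P=np.stack([(u-K[0,2])/K[0,0]*d,(v-K[1,2])/K[1,1]*d,d],-1)
    return P@T[:3,:3].T+T[:3,3]
def plane(u,v,z,K,T):
    r=T[:3,:3]@np.array([(u-K[0,2])/K[0,0],(v-K[1,2])/K[1,1],1]);s=(z-T[2,3])/r[2];return T[:3,3]+s*r
def circ(P):
    A=np.c_[2*P[:,:2],np.ones(len(P))];b=(P[:,:2]**2).sum(1);s=np.linalg.lstsq(A,b,rcond=None)[0];return s[:2],np.sqrt(s[2]+s[0]**2+s[1]**2)
E
python3 - <<'E'
from h import *
names=["vial_red","vial_green","vial_white","stand_red","stand_green","stand_white","cassette","cradle","tray"]
for n in ["side","scene"]:
    p,d,K,T=cam(n);X=cloud(d,K,T)
    for t in names:
        for r in outline_of(n,t)[:3]:
            m=r["pixels"]&(d>0);P=X[m]
            if len(P)==0: print(n,t,"none");continue
            print(n,t,round(r["p"],2),np.round(r["extent"],1),"med",np.round(np.median(P,0),3),"lo",np.round(np.percentile(P,3,0),3),"hi",np.round(np.percentile(P,97,0),3),m.sum())
E
```

```text
side vial_red 0.56 [318.7 182.    7.   28.8] med [0.473 0.1   0.045] lo [0.463 0.095 0.008] hi [0.519 0.266 0.079] 253
side vial_green 0.68 [315.8 168.6   8.1  28.4] med [0.48  0.226 0.052] lo [0.462 0.108 0.008] hi [0.491 0.234 0.078] 166
side vial_green 0.31 [434.4 293.1  42.6  30.2] med [ 0.576 -0.359  0.01 ] lo [ 0.547 -0.384  0.001] hi [ 0.606 -0.326  0.019] 1055
side vial_white 0.74 [375.2 182.8   9.5  32. ] med [0.608 0.076 0.046] lo [0.601 0.072 0.012] hi [0.618 0.086 0.078] 210
side vial_white 0.74 [268.4 232.5  17.9  39.8] med [ 0.319 -0.144  0.042] lo [ 0.31  -0.148  0.003] hi [ 0.329 -0.132  0.073] 385
side stand_red 0.83 [433.1 293.8  46.5  32.7] med [ 0.577 -0.359  0.01 ] lo [ 0.547 -0.383  0.001] hi [ 0.607 -0.326  0.019] 1082
side stand_green 0.74 [323.7 248.9  35.6  23.6] med [ 0.427 -0.182  0.011] lo [ 0.397 -0.203  0.002] hi [ 0.456 -0.146  0.019] 686
side stand_white 0.89 [399.2 233.8  33.3  21.6] med [ 0.584 -0.159  0.011] lo [ 0.556 -0.18   0.003] hi [ 0.61  -0.124  0.019] 546
side stand_white 0.4 [322.5 248.4  36.7  23.7] med [ 0.426 -0.182  0.011] lo [ 0.397 -
[... 984 characters left out ...]
  0.012] lo [ 0.548 -0.372  0.003] hi [ 0.603 -0.314  0.02 ] 224
scene stand_green 0.9 [353.5 195.6  29.8  18.2] med [ 0.423 -0.155  0.011] lo [ 0.394 -0.191  0.002] hi [ 0.453 -0.133  0.02 ] 357
scene stand_white 0.83 [296.3 186.4  26.8  16.9] med [ 0.58  -0.133  0.012] lo [ 0.551 -0.168  0.003] hi [ 0.609 -0.11   0.02 ] 316
scene cassette 0.45 [296.9 186.4  24.   11.1] med [ 0.581 -0.132  0.011] lo [ 0.551 -0.167  0.003] hi [ 0.61  -0.11   0.019] 315
scene cradle 0.87 [373.8 176.3  40.5  17.4] med [ 0.435 -0.335  0.005] lo [ 0.387 -0.362  0.001] hi [ 0.491 -0.306  0.011] 270
scene tray 0.8 [247.5 248.6 219.6 117.5] med [0.46  0.163 0.007] lo [0.321 0.001 0.001] hi [0.688 0.346 0.027] 11597
```

```bash
python3 - <<'E'
from h import *
d=np.load("pics/side0.npy");c=get_calibration("side");K=np.array(c["mtx"]);T=np.linalg.inv(c["camera_from_world"]);X=cloud(d,K,T)
p=cv2.imread("pics/side0.png")
for nm,(u0,u1,v0,v1) in dict(bin=(325,388,95,154),bot=(405,480,85,200),box=(265,298,138,158),tape=(467,522,242,275),pinkbox=(445,480,208,238),orange=(262,272,215,248),cass=(340,363,170,177),pad=(385,458,325,372),pen=(333,405,262,272)).items():
    P=X[v0:v1,u0:u1].reshape(-1,3);
    if nm=="cass": P=P
    P=P[P[:,0]<1.4];P=P[(P[:,2]>0.004)&(P[:,1]<.75)];print(nm,np.round(np.percentile(P,2,0),3),np.round(np.percentile(P,98,0),3),np.round(np.median(P,0),3))
def fit(n,col,boxes):
    pass
sp=cv2.imread("pics/scene0.png");sd=np.load("pics/scene0.npy");c2=get_calibration("scene");K2=np.array(c2["mtx"]);T2=np.linalg.inv(c2["camera_from_world"]);X2=cloud(sd,K2,T2)
A=np.concatenate([X.reshape(-1,3)]);B=X2.reshape(-1,3)
for nm,c0 in dict(red=(.576,-.35),green=(.425,-.17),white=(.582,-.147)).items():
  for q in (A,B):
    P=q[(np.hypot(q[:,0]-c0[0],q[:,1]-c0[1])<.045)&(abs(q[:,2]-.018)<.003)]
    cc,r=cv2.minEnclosingCircle(P[:,:2].astype(np.float32));print(nm,np.round(cc,4),round(r,4),np.round(circ(P)[0],4),len(P))
for q in (A,B):
    P=q[(np.hypot(q[:,0]-.44,q[:,1]+.34)<.075)&(q[:,2]>.006)&(q[:,2]<.014)]
    a=P[P[:,0]<.44];b=P[P[:,0]>.44];print("cr",np.round(cv2.minAreaRect(P[:,:2].astype(np.float32)),4) if 0 else cv2.minAreaRect(P[:,:2].astype(np.float32)),a.mean(0),b.mean(0))
cv2.imwrite("pics/sidecrop.png",cv2.resize(p[140:320,210:470],None,fx=3,fy=3))
E
```

```text
bin [0.586 0.417 0.01 ] [0.767 0.613 0.178] [0.663 0.441 0.108]
bot [ 0.697 -0.038  0.011] [0.828 0.321 0.241] [0.791 0.088 0.106]
box [0.376 0.419 0.008] [0.468 0.513 0.051] [0.418 0.44  0.037]
tape [ 0.68  -0.322  0.005] [ 0.772 -0.231  0.026] [ 0.726 -0.281  0.019]
pinkbox [ 0.703 -0.179  0.006] [ 0.762 -0.094  0.041] [ 0.723 -0.158  0.035]
orange [ 0.311 -0.148  0.007] [ 0.33  -0.138  0.072] [ 0.32  -0.144  0.04 ]
cass [0.562 0.234 0.005] [0.626 0.291 0.016] [0.594 0.245 0.011]
pad [ 0.458 -0.516  0.005] [ 0.543 -0.435  0.013] [ 0.498 -0.477  0.011]
pen [ 0.429 -0.257  0.005] [ 0.556 -0.245  0.016] [ 0.483 -0.253  0.011]
red [ 0.5799 -0.3505] 0.0305 [ 0.5792 -0.3519] 396
red [ 0.579  -0.3458] 0.033 [ 0.5783 -0.346 ] 90
green [ 0.4287 -0.1696] 0.0318 [ 0.4274 -0.171 ] 256
green [ 0.4256 -0.1676] 0.0318 [ 0.4253 -0.1656] 134
white [ 0.5867 -0.145 ] 0.0328 [ 0.5861 -0.1477] 219
white [ 0.5856 -0.143 ] 0.0319 [ 0.5839 -0.142 ] 119
cr ((0.44369539618492126, -0.34106552600860596), (0.04860088974237442, 0.10745972394943237), 77.23937225341797) [ 0.39533833 -0.33280362  0.00955554] [ 0.49044472 -0.35359495  0.00944252]
cr ((0.44051143527030945, -0.3358438313007355), (0.05121951550245285, 0.11109651625156403), 78.44441986083984) [ 0.3975184  -0.32652102  0.00883006] [ 0.4835122  -0.34447886  0.00882565]
```

View pics/sidecrop.png

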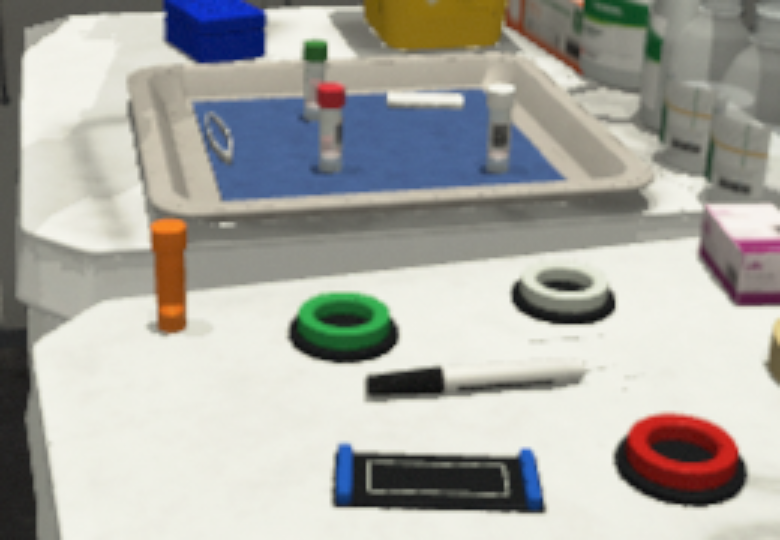

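apply_moves:
  increments: [85,-45,-36,-2,0,85,-45,-36,-2,0,85,-45,-36,-2,0,85,-45,-36,-2,0,85,-45,-36,-2,0,85,-45,-36,-2,0,85,-45,-36,-2,0,85,-45,-36,-2,0,85,-40,-36,-2,0]
  squeeze: 20

```text
t: 2.28
eef_pos: [0.5088, 0.1677, 0.2497]
tool_rot: [0.001, 0.186, 0.982, 0.003]
contact_force: [-0.0, 1.0, -0.4]
gripper_width: 0.998
```

```bash
python3 - <<'E'
from h import *
p,d,K,T=cam("wrist");cv2.imwrite("pics/w1.png",p);np.save("pics/w1.npy",d);np.save("pics/w1T.npy",T)
X=cloud(d,K,T).reshape(-1,3);C=p.reshape(-1,3)
sel=(d.reshape(-1)>0)
for nm,c0 in dict(red=(.473,.105),green=(.479,.235),white=(.607,.084)).items():
    P=X[sel&(np.hypot(X[:,0]-c0[0],X[:,1]-c0[1])<.035)&(abs(X[:,2]-.078)<.004)]
    if len(P)>5: print(nm,len(P),np.round(cv2.minEnclosingCircle(P[:,:2].astype(np.float32)),4) if 0 else cv2.minEnclosingCircle(P[:,:2].astype(np.float32)),P.mean(0))
P=X[sel&(np.hypot(X[:,0]-.594,X[:,1]-.25)<.06)&(abs(X[:,2]-.015)<.004)];print(len(P),P.mean(0),cv2.minAreaRect(P[:,:2].astype(np.float32)))
E
```

```text
red 306 ((0.47074201703071594, 0.10857962816953659), 0.011425684206187725) [0.47047433 0.10897958 0.07694568]
green 335 ((0.48256832361221313, 0.23401284217834473), 0.011504427529871464) [0.48216414 0.23398352 0.0769271 ]
white 222 ((0.6077284812927246, 0.08537495881319046), 0.011537826620042324) [0.60744328 0.08574302 0.07683495]
776 [0.59004127 0.25442692 0.01334559] ((0.591497540473938, 0.2543455958366394), (0.023816879838705063, 0.07173769921064377), 77.61160278320312)
```

View pics/w1.png

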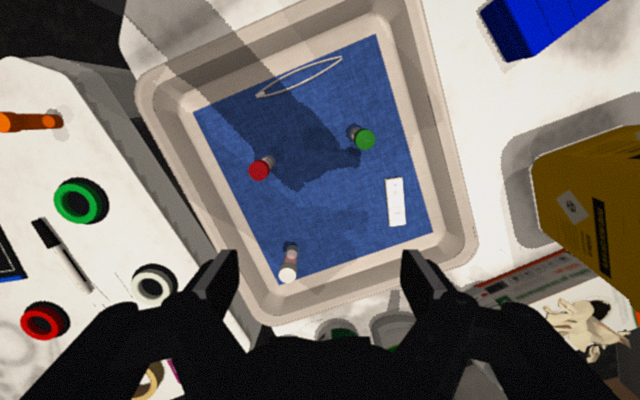

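The wrist view clearly shows the red cap (259,169), green cap (364,138), white cap (288,274) and cassette (395,202). The circle fits match the 11.5 mm cap radius. I'll take the cassette first.

```bash
cat >> h.py <<'E'
def go(x,y,z,jaw=None):
    """print tool-frame mm deltas to world target (at present orientation) + roll deg"""
    T=pose();dl=T[:3,:3].T@(np.array([x,y,z])-T[:3,3])*1000
    a=np.degrees(np.arctan2(T[1,1],T[0,1]));r=0
    if jaw is not None: r=-((jaw-a+90)%180-90)
    print("pos",np.round(T[:3,3],4),"jaw",round(a,1),"zaxis",np.round(T[:3,2],3),"delta",np.round(dl,1),"roll",round(r,1), "w",round(float(get_obs()["gripper_width"])*85.4,1))
E
python3 - <<'E'
from h import *
go(.5915,.2543,.12,77.6)
d=np.load("pics/w1.npy");T=np.load("pics/w1T.npy");K=np.array(get_calibration("wrist")["mtx"]);X=cloud(d,K,T).reshape(-1,3);X=X[d.reshape(-1)>0]
for nm,c0 in dict(red=(.579,-.349),green=(.427,-.169),white=(.585,-.144)).items():
    P=X[(np.hypot(X[:,0]-c0[0],X[:,1]-c0[1])<.045)&(abs(X[:,2]-.018)<.003)]
    print(nm,len(P),cv2.minEnclosingCircle(P[:,:2].astype(np.float32)),P.mean(0))
E
```

```text
pos [0.5121 0.159  0.2502] jaw 67.9 zaxis [ 0.005  0.002 -1.   ] delta [-37.3 117.6 130.8] roll -9.7 w 85.1
red 544 ((0.5777589678764343, -0.3468630909919739), 0.03074878826737404) [ 0.57665456 -0.34700224  0.01677109]
green 793 ((0.4251129925251007, -0.16670402884483337), 0.03060690313577652) [ 0.42482302 -0.16642538  0.0168083 ]
white 574 ((0.5837811231613159, -0.14417724311351776), 0.030710561200976372) [ 0.58242844 -0.14343425  0.01676399]
```

apply_moves:
  increments: [85,0,0,0,-9.7,60,0,0,0,0,60,0,0,0,0]

```text
t: 2.7
eef_pos: [0.5129, 0.1571, 0.2506]
tool_rot: [0.003, 0.11, 0.994, 0.001]
contact_force: [0.2, -0.2, -0.5]
gripper_width: 0.705
```

```bash
python3 - <<'E'
from h import *
go(.5915,.2543,.10,77.6)
E
```

```text
pos [0.5129 0.1571 0.2506] jaw 77.3 zaxis [ 0.006  0.002 -1.   ] delta [-54.7 111.6 151.2] roll -0.3 w 60.2
```

apply_moves:
  increments: [60,-14,28,38,0,60,-14,28,38,0,60,-14,28,38,0,60,-13,28,37,0,60,0,0,0,0,60,0,0,0,0]

```text
t: 3.45
eef_pos: [0.5934, 0.2641, 0.0974]
tool_rot: [0.004, 0.113, 0.994, 0.003]
contact_force: [0.2, -0.3, -0.2]
gripper_width: 0.703
```

```bash
python3 - <<'E'
from h import *
p,d,K,T=cam("wrist");cv2.imwrite("pics/w2.png",p);X=cloud(d,K,T).reshape(-1,3)[d.reshape(-1)>0]
P=X[(np.hypot(X[:,0]-.594,X[:,1]-.25)<.06)&(abs(X[:,2]-.015)<.004)];print(len(P),P.mean(0),cv2.minAreaRect(P[:,:2].astype(np.float32)))
go(.5915,.2543,.008,77.6)
E
```

```text
2158 [0.58938579 0.25490969 0.01340924] ((0.5915594100952148, 0.25402987003326416), (0.023541148751974106, 0.07195554673671722), 77.00006866455078)
pos [0.593  0.2643 0.0974] jaw 77.0 zaxis [ 0.008  0.006 -1.   ] delta [ -0.2 -10.8  89.4] roll -0.6 w 60.0
```

View pics/w2.png

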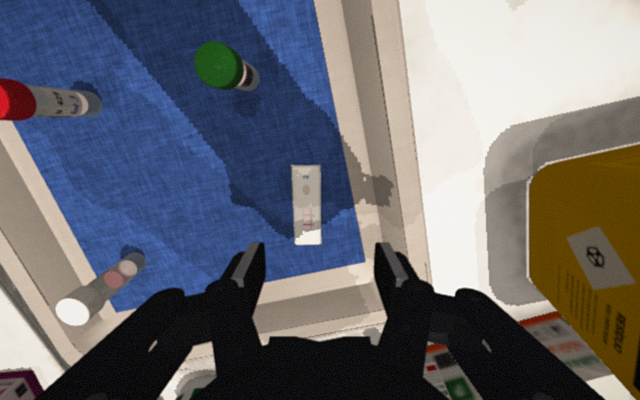

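The view agrees: the cassette is at (307,205), centred at (0.5916, 0.2541).

apply_moves:
  increments: [50,0,-10,20,0,50,0,0,20,0,50,0,0,20,0,50,0,0,0,0,50,0,0,0,0]

```text
t: 4.12
eef_pos: [0.5932, 0.2554, 0.04]
tool_rot: [0.007, 0.114, 0.993, 0.006]
contact_force: [-0.3, -0.4, -0.9]
gripper_width: 0.586
```

```bash
python3 - <<'E'
from h import *
go(.5915,.2541,.008,77.3)
E
```

```text
pos [0.5932 0.2554 0.04  ] jaw 76.9 zaxis [ 0.014  0.01  -1.   ] delta [ 1.7 -2.1 32. ] roll -0.4 w 50.0
```

apply_moves:
  increments: [50,2,-2,29,0,50,0,0,0,0]

```text
t: 4.38
eef_pos: [0.5923, 0.2551, 0.0121]
tool_rot: [0.008, 0.114, 0.993, 0.007]
contact_force: [-0.1, 0.3, 0.1]
gripper_width: 0.585
```

```bash
python3 - <<'E'
from h import *
go(.5915,.2541,.008,77.3)
E
```

```text
pos [0.5923 0.2551 0.0121] jaw 76.9 zaxis [ 0.017  0.011 -1.   ] delta [ 0.6 -1.2  4.1] roll -0.4 w 50.0
```

apply_moves:
  increments: [50,0,-1,4,0,10,0,0,0,0,10,0,0,0,0,10,0,0,0,0]
  squeeze: 30

```text
t: 4.88
eef_pos: [0.5947, 0.2554, 0.0117]
tool_rot: [0.01, 0.114, 0.993, 0.008]
contact_force: [-0.8, 0.2, -1.0]
gripper_width: 0.264
```

```bash
python3 - <<'E'
from h import *
go(.5915,.2541,.12,77.3)
p,d,K,T=cam("wrist");cv2.imwrite("pics/w3.png",p)
E
```

```text
pos [0.5947 0.2554 0.0117] jaw 76.9 zaxis [ 0.022  0.014 -1.   ] delta [ 9.000e-01  1.000e-01 -1.084e+02] roll -0.4 w 22.5
```

View pics/w3.png

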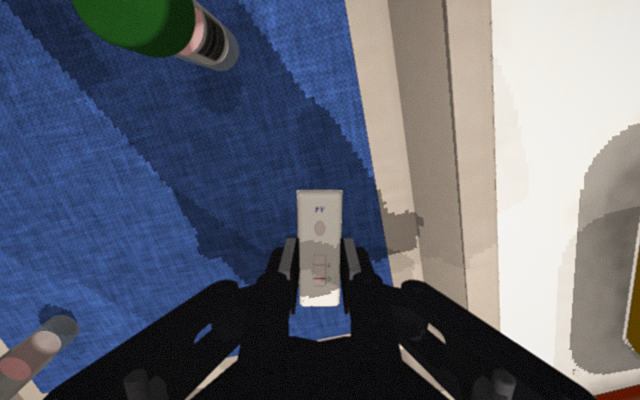

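Cassette gripped: the image shows it between the pads at (320,255), and the opening reads 22.5 mm. Lifting.

apply_moves:
  increments: [10,0,0,-58,0,10,0,0,-58,0]
  squeeze: 40

```text
t: 5.18
eef_pos: [0.589, 0.2525, 0.1249]
tool_rot: [0.006, 0.114, 0.993, 0.005]
contact_force: [0.9, 0.1, 0.9]
gripper_width: 0.263
```

```bash
python3 - <<'E'
from h import *
go(.442,-.338,.13,77.3)
E
```

```text
pos [0.589  0.2525 0.1249] jaw 76.9 zaxis [ 0.012  0.009 -1.   ] delta [   9.2 -608.3  -12.1] roll -0.4 w 22.4
```

apply_moves:
  increments: [10,1,-60,-2,0,10,1,-60,-2,0,10,1,-60,-2,0,10,1,-60,-2,0,10,1,-60,-2,0,10,1,-60,-2,0,10,1,-60,-2,0,10,1,-60,-2,0,10,0,-40,0,0,10,0,0,0,0]

```text
t: 6.42
eef_pos: [0.4654, -0.2657, 0.1396]
tool_rot: [0.015, 0.113, 0.993, 0.009]
contact_force: [0.0, 0.3, 0.6]
gripper_width: 0.255
```

```bash
python3 - <<'E'
from h import *
p,d,K,T=cam("wrist");cv2.imwrite("pics/w4.png",p);np.save("pics/w4.npy",d);np.save("pics/w4T.npy",T)
go(.442,-.338,.13,77.3)
X=cloud(d,K,T).reshape(-1,3);ok=d.reshape(-1)>0
for nm,c0 in dict(red=(.578,-.347),green=(.425,-.167),white=(.5838,-.144)).items():
    P=X[ok&(np.hypot(X[:,0]-c0[0],X[:,1]-c0[1])<.04)&(abs(X[:,2]-.018)<.003)]
    if len(P)>9: print(nm,len(P),cv2.minEnclosingCircle(P[:,:2].astype(np.float32)))
C=p.reshape(-1,3).astype(int)
b=ok&(C[:,0]>C[:,2]+50)&(C[:,0]>C[:,1]+20)&(np.hypot(X[:,0]-.442,X[:,1]+.338)<.08)&(X[:,2]<.015)
P=X[b];print(len(P),cv2.minAreaRect(P[:,:2].astype(np.float32)));m=P[:,0]<.442;print(P[m].mean(0),P[~m].mean(0))
E
```

```text
pos [ 0.466  -0.2638  0.1395] jaw 77.1 zaxis [ 0.031  0.015 -0.999] delta [  7.1 -77.9   7.6] roll -0.2 w 22.2
red 39 ((0.5510777235031128, -0.35880184173583984), 0.007133013103157282)
green 1934 ((0.4256187975406647, -0.16776150465011597), 0.030031077563762665)
white 1165 ((0.5838303565979004, -0.14460401237010956), 0.03029174730181694)
770 ((0.4412384629249573, -0.3389812409877777), (0.04688846692442894, 0.10785342752933502), 77.27456665039062)
[ 0.39250268 -0.32788303  0.0085755 ] [ 0.48916892 -0.34995254  0.00851154]
```

View pics/w4.png

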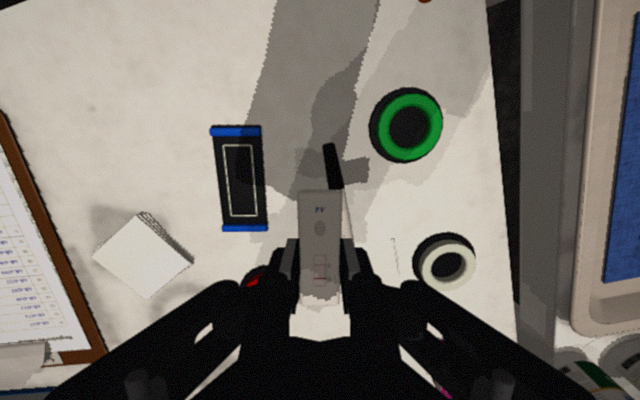

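```bash
python3 - <<'E'
from h import *
d=np.load("pics/w4.npy");p=cv2.imread("pics/w4.png");Tc=np.array(get_calibration("wrist")["T_tool_cam"]);K=np.array(get_calibration("wrist")["mtx"]);X=cloud(d,K,Tc)
m=np.zeros(d.shape,bool);m[185:335,297:345]=1
P=X[m&(d>0)&(d<.3)];P=P[(abs(P[:,1])<.0115)&(P[:,2]>-.03)&(P[:,2]<.02)]
print(len(P),np.percentile(P,[1,50,99],axis=0).round(4))
E
```

```text
5053 [[-0.0317 -0.0111 -0.0247]
 [ 0.0066  0.0002 -0.0027]
 [ 0.0378  0.0114  0.0004]]
```

apply_moves:
  increments: [10,5,-40,0,0,10,0,-30,20,0,10,0,0,40,0,10,0,0,0,0]

```text
t: 6.98
eef_pos: [0.4516, -0.3253, 0.0773]
tool_rot: [0.016, 0.107, 0.994, 0.011]
contact_force: [-0.9, -0.2, -0.2]
gripper_width: 0.255
```

```bash
python3 - <<'E'
from h import *
go(.444,-.340,.0115,77.3)
E
```

```text
pos [ 0.4516 -0.3253  0.0773] jaw 77.7 zaxis [ 0.034  0.018 -0.999] delta [  6.2 -17.6  65.3] roll 0.4 w 21.8
```

apply_moves:
  increments: [10,6,-17,20,0,10,0,0,26,0,10,0,0,0,0]

```text
t: 7.35
eef_pos: [0.4483, -0.3376, 0.0341]
tool_rot: [0.018, 0.104, 0.994, 0.011]
contact_force: [-0.0, -0.1, 0.7]
gripper_width: 0.258
```

```bash
python3 - <<'E'
from h import *
go(.444,-.340,.0115,77.3)
E
```

```text
pos [ 0.4483 -0.3376  0.0341] jaw 78.1 zaxis [ 0.039  0.018 -0.999] delta [ 4.5 -3.8 22.3] roll 0.8 w 22.1
```

apply_moves:
  increments: [10,6,-4,20,0,10,0,0,2,0]

```text
t: 7.6
eef_pos: [0.4457, -0.3395, 0.0153]
tool_rot: [0.021, 0.102, 0.994, 0.01]
contact_force: [-0.4, 0.1, -0.2]
gripper_width: 0.258
```

```bash
python3 - <<'E'
from h import *
go(.444,-.340,.0115,77.3)
E
```

```text
pos [ 0.4457 -0.3395  0.0153] jaw 78.3 zaxis [ 0.043  0.016 -0.999] delta [ 1.7 -0.9  3.7] roll 1.0 w 22.0
```

apply_moves:
  increments: [10,2,-1,5,1,24,0,0,2,0,32,0,0,0,0,50,0,0,0,0,50,0,0,-10,0]

```text
t: 8.22
eef_pos: [0.446, -0.3403, 0.0215]
tool_rot: [0.023, 0.111, 0.994, 0.01]
contact_force: [-0.4, 0.5, -0.5]
gripper_width: 0.586
```

```bash
python3 - <<'E'
from h import *
go(.444,-.340,.0115,77.3)
p,d,K,T=cam("wrist");cv2.imwrite("pics/w5.png",p)
E
```

```text
pos [ 0.446  -0.3403  0.0215] jaw 77.3 zaxis [ 0.047  0.014 -0.999] delta [ 2.4 -0.4  9.9] roll 0.0 w 50.1
```

View pics/w5.png

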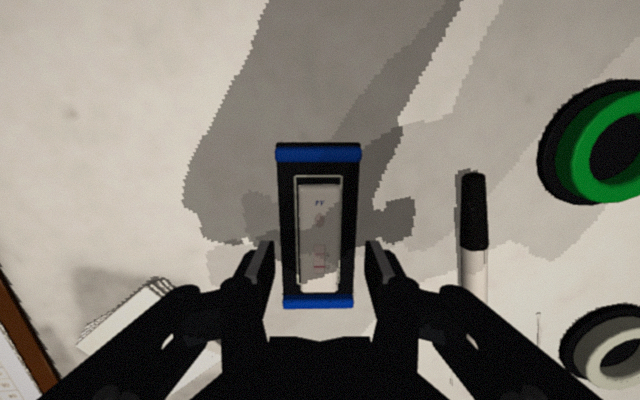

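The cassette lies inside the printed outline at (320,233), in line with it. Next is the red vial.

apply_moves:
  increments: [60,0,0,-55,0,60,0,20,-55,0,60,0,55,-10,0,60,0,55,0,0,60,0,55,0,0,60,0,55,0,0,60,0,55,0,0,60,0,55,0,0,60,0,30,0,0]

```text
t: 9.4
eef_pos: [0.5301, 0.0341, 0.1622]
tool_rot: [0.03, 0.116, 0.993, 0.009]
contact_force: [0.9, -0.1, 0.3]
gripper_width: 0.703
```

```bash
python3 - <<'E'
from h import *
go(.4707,.1087,.14,77.3)
E
```

```text
pos [0.5301 0.0341 0.1622] jaw 76.8 zaxis [ 0.061  0.011 -0.998] delta [76.1 58.5 19.4] roll -0.5 w 60.0
```

```bash
python3 - <<'E'
from h import *
for i in range(4):
    o=get_obs();T=pose(o);print(np.round(o["q"],4),np.round(o["joint_vel"],3),np.round(T[:3,2],4),np.round(T[:3,3],4),np.round(o["joint_torque"],1))
    read_camera("side")
E
```

```text
[-0.3639  0.295   0.2173  2.0247 -0.0921  0.7682  1.2458] [-0.365  0.077 -0.053 -0.14   0.064  0.058 -0.498] [ 0.0612  0.011  -0.9981] [0.5301 0.0341 0.1622] [  1.  -42.6   1.7 -23.   -0.2  -0.3   0.4]
[-0.3666  0.2959  0.2133  2.0225 -0.093   0.7679  1.2436] [ 0.04  -0.008  0.014  0.015 -0.01  -0.009  0.1  ] [ 0.0622  0.0131 -0.998 ] [0.531  0.0381 0.1624] [  6.6 -44.1   9.1 -20.4   1.    0.2   0. ]
[-0.3642  0.2955  0.2156  2.0239 -0.0927  0.7679  1.2473] [ 0.048 -0.007  0.058  0.031  0.013  0.005  0.048] [ 0.0616  0.012  -0.998 ] [0.5305 0.0353 0.1622] [ -0.6 -41.8   2.3 -23.5  -0.   -0.2  -0.5]
[-0.362   0.2952  0.2181  2.0253 -0.0922  0.768   1.2488] [ 0.038 -0.006  0.042  0.023  0.01  -0.001  0.013] [ 0.0608  0.0105 -0.9981] [0.5299 0.0326 0.162 ] [ -1.8 -41.7   1.3 -23.9  -0.2  -0.3  -0.2]
```

apply_moves:
  increments: [60,30,25,0,0,60,30,25,0,0]

```text
t: 9.85
eef_pos: [0.4834, 0.0885, 0.16]
tool_rot: [0.03, 0.122, 0.992, 0.007]
contact_force: [-0.0, 0.6, 0.7]
gripper_width: 0.703
```

```bash
python3 - <<'E'
from h import *
for i in range(4):
    o=get_obs();T=pose(o);print(np.round(o["q"],4),np.round(o["joint_vel"],3),np.round(T[:3,2],4),np.round(T[:3,3],4),np.round(o["joint_torque"],1))
    read_camera("side")
E
```

```text
[-0.489   0.2345  0.1984  2.1122 -0.0512  0.7384  1.0653] [-0.519 -0.227 -0.095  0.311  0.167 -0.109 -0.756] [ 0.0621  0.0071 -0.998 ] [0.4834 0.0885 0.16  ] [  4.4 -36.4   2.9 -23.2  -0.1  -0.1   1. ]
[-0.4934  0.2327  0.1933  2.1157 -0.0518  0.739   1.0613] [ 0.034  0.026  0.008 -0.032 -0.026  0.012  0.139] [ 0.059   0.0088 -0.9982] [0.4802 0.0926 0.1594] [  6.  -36.6   8.2 -26.4   1.   -1.    0.2]
[-0.4914  0.2337  0.1952  2.1138 -0.0521  0.7391  1.0665] [ 0.039  0.016  0.047 -0.037  0.005 -0.003  0.066] [ 0.0601  0.0084 -0.9982] [0.4816 0.0911 0.1597] [ -0.7 -38.2   1.6 -22.4   0.1  -0.3  -0.7]
[-0.4898  0.2344  0.1971  2.1122 -0.0518  0.7389  1.0684] [ 0.028  0.013  0.031 -0.028  0.002 -0.004  0.019] [ 0.0615  0.0079 -0.9981] [0.4831 0.0896 0.16  ] [ -1.4 -37.7   0.9 -22.2  -0.1  -0.2  -0.3]
```

```bash
python3 - <<'E'
from h import *
p,d,K,T=cam("wrist");cv2.imwrite("pics/w6.png",p);X=cloud(d,K,T).reshape(-1,3)[d.reshape(-1)>0]
for nm,c0 in dict(red=(.4707,.1087),green=(.4825,.234),white=(.6077,.0855)).items():
    P=X[(np.hypot(X[:,0]-c0[0],X[:,1]-c0[1])<.025)&(abs(X[:,2]-.078)<.004)]
    if len(P)>5: print(nm,len(P),cv2.minEnclosingCircle(P[:,:2].astype(np.float32)))
go(.472,.109,.10,77.3)
E
```

```text
red 571 ((0.4705401360988617, 0.10819285362958908), 0.011452846229076385)
green 630 ((0.4823211431503296, 0.23340629041194916), 0.011962871998548508)
white 346 ((0.6076895594596863, 0.08470436185598373), 0.011797054670751095)
pos [0.4845 0.0883 0.1602] jaw 76.1 zaxis [ 0.063  0.007 -0.998] delta [20.6 15.8 59.5] roll -1.2 w 59.9
```

View pics/w6.png

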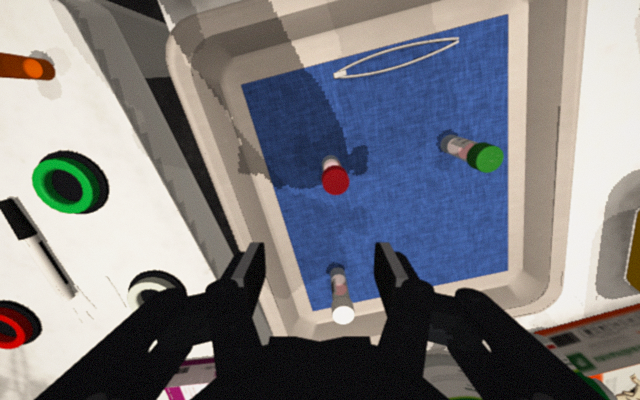

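Measurements agree: red cap at (335,178), white (342,313), green (486,157).

apply_moves:
  increments: [60,21,16,15,0,60,0,0,40,0]

```text
t: 10.35
eef_pos: [0.4758, 0.1071, 0.1065]
tool_rot: [0.035, 0.125, 0.992, 0.009]
contact_force: [1.0, -0.8, -0.3]
gripper_width: 0.702
```

```bash
python3 - <<'E'
from h import *
go(.472,.109,.05,77.3)
E
```

```text
pos [0.4758 0.1071 0.1065] jaw 75.7 zaxis [ 0.071  0.009 -0.997] delta [ 7.9 -0.6 56.1] roll -1.6 w 59.9
```

apply_moves:
  increments: [60,8,0,28,0,50,0,0,28,0]

```text
t: 10.6
eef_pos: [0.4738, 0.1061, 0.0484]
tool_rot: [0.036, 0.127, 0.991, 0.008]
contact_force: [0.3, 0.6, 0.8]
gripper_width: 0.586
```

```bash
python3 - <<'E'
from h import *
go(.472,.1085,.05,77.3)
E
```

```text
pos [0.4738 0.1061 0.0484] jaw 75.4 zaxis [ 0.073  0.007 -0.997] delta [ 2.3  1.9 -1.7] roll -1.9 w 50.1
```

apply_moves:
  increments: [50,2,2,0,0,10,0,0,0,0,10,0,0,0,0,10,0,0,0,0]
  squeeze: 40

```text
t: 11.1
eef_pos: [0.4744, 0.1054, 0.0496]
tool_rot: [0.036, 0.13, 0.991, 0.008]
contact_force: [0.1, -0.9, -0.7]
gripper_width: 0.249
```

```bash
python3 - <<'E'
from h import *
go(.472,.1085,.05,77.3)
p,d,K,T=cam("wrist");cv2.imwrite("pics/w7.png",p)
E
```

```text
pos [0.4744 0.1054 0.0496] jaw 75.1 zaxis [ 0.074  0.006 -0.997] delta [ 3.1  2.4 -0.6] roll -2.2 w 21.2
```

View pics/w7.png

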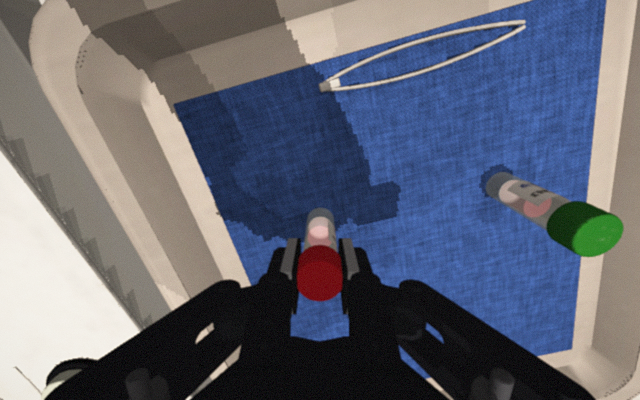

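Red cap gripped at (320,272). Lifting and carrying it to the red stand.

apply_moves:
  increments: [10,0,0,-55,0,10,0,0,-50,0]

```text
t: 11.4
eef_pos: [0.4644, 0.1042, 0.1536]
tool_rot: [0.033, 0.13, 0.991, 0.005]
contact_force: [0.5, 0.4, 0.5]
gripper_width: 0.245
```

```bash
python3 - <<'E'
from h import *
go(.56,-.24,.16,77.3)
E
```

```text
pos [0.4644 0.1042 0.1536] jaw 75.1 zaxis [ 0.066  0.002 -0.998] delta [-181.3 -307.8   -0.8] roll -2.2 w 21.0
```

apply_moves:
  increments: [10,-31,-52,0,0,10,-31,-52,0,0,10,-31,-52,0,0,10,-31,-52,0,0,10,-31,-52,0,0,10,-20,-30,0,0]

```text
t: 12.15
eef_pos: [0.5677, -0.2236, 0.1675]
tool_rot: [0.041, 0.123, 0.992, 0.009]
contact_force: [0.7, 0.1, 0.1]
gripper_width: 0.249
```

```bash
python3 - <<'E'
from h import *
go(.56,-.24,.16,77.3)
p,d,K,T=cam("wrist");cv2.imwrite("pics/w8.png",p);X=cloud(d,K,T).reshape(-1,3)[d.reshape(-1)>0]
for nm,c0 in dict(red=(.578,-.347),green=(.425,-.167),white=(.5838,-.144)).items():
    P=X[(np.hypot(X[:,0]-c0[0],X[:,1]-c0[1])<.042)&(abs(X[:,2]-.018)<.003)]
    if len(P)>9: print(nm,len(P),cv2.minEnclosingCircle(P[:,:2].astype(np.float32)))
E
```

```text
pos [ 0.5677 -0.2236  0.1675] jaw 75.9 zaxis [ 0.083  0.008 -0.997] delta [  4.  -18.    6.7] roll -1.4 w 21.2
red 1207 ((0.577625572681427, -0.34823715686798096), 0.029843546450138092)
green 1397 ((0.42613711953163147, -0.16770264506340027), 0.029798174276947975)
white 1328 ((0.584380567073822, -0.14453797042369843), 0.0300042312592268)
```

View pics/w8.png

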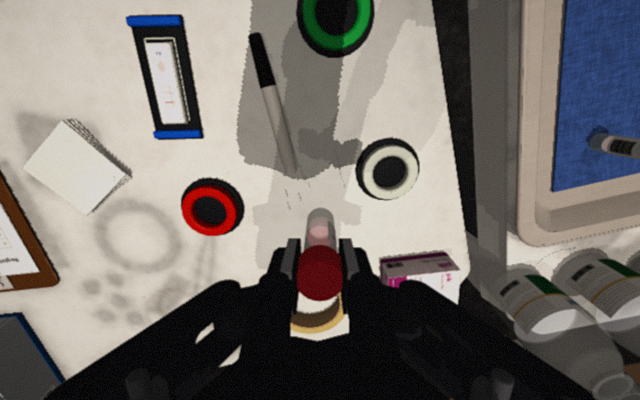

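apply_moves:
  increments: [10,-30,-50,0,0,10,-15,-50,10,0,10,0,-12,20,0,10,0,0,0,0]

```text
t: 12.7
eef_pos: [0.5868, -0.3457, 0.1385]
tool_rot: [0.042, 0.124, 0.991, 0.008]
contact_force: [-0.4, 1.2, 0.3]
gripper_width: 0.249
```

```bash
python3 - <<'E'
from h import *
go(.5816,-.349,.055,77.3)
E
```

```text
pos [ 0.5868 -0.3457  0.1385] jaw 75.8 zaxis [ 0.086  0.006 -0.996] delta [11.1 -6.7 82.7] roll -1.5 w 21.2
```

apply_moves:
  increments: [10,10,-6,20,0,10,0,0,25,0,10,0,0,5,0]

```text
t: 13.08
eef_pos: [0.5824, -0.3427, 0.0889]
tool_rot: [0.044, 0.121, 0.992, 0.01]
contact_force: [-0.7, -0.6, -0.6]
gripper_width: 0.245
```

```bash
python3 - <<'E'
from h import *
go(.5816,-.349,.055,77.3)
E
```

```text
pos [ 0.5824 -0.3427  0.0889] jaw 76.2 zaxis [ 0.089  0.009 -0.996] delta [ 2.1 -7.4 33.6] roll -1.1 w 20.9
```

apply_moves:
  increments: [10,1,-9,8,0,10,0,0,0,0]

```text
t: 13.32
eef_pos: [0.581, -0.3501, 0.0817]
tool_rot: [0.044, 0.12, 0.992, 0.01]
contact_force: [0.2, -0.4, -0.5]
gripper_width: 0.244
```

```bash
python3 - <<'E'
from h import *
go(.5816,-.349,.055,77.3)
s,d,K,T=cam("side");cv2.imwrite("pics/s8.png",cv2.resize(s[200:340,380:500],None,fx=4,fy=4))
E
```

```text
pos [ 0.581  -0.3501  0.0817] jaw 76.3 zaxis [ 0.09   0.009 -0.996] delta [ 2.   0.4 26.7] roll -1.0 w 20.8
```

View pics/s8.png

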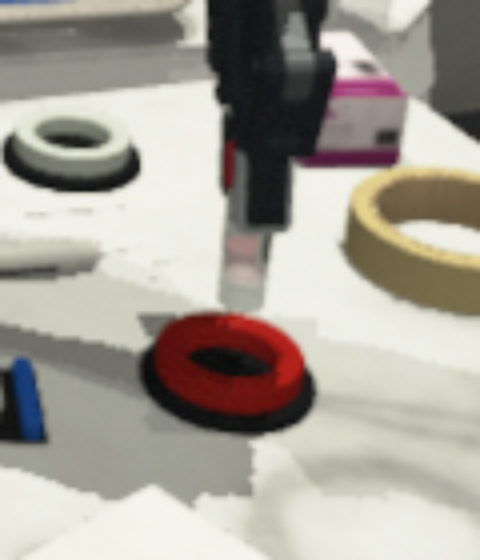

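The side view shows the vial upright, just above the red collar and centred on it.

apply_moves:
  increments: [10,4,0,25,0,10,0,0,4,0]

```text
t: 13.62
eef_pos: [0.5821, -0.349, 0.0548]
tool_rot: [0.047, 0.12, 0.992, 0.009]
contact_force: [-0.0, -0.1, -0.4]
gripper_width: 0.252
```

```bash
python3 - <<'E'
from h import *
go(.5816,-.349,.05,77.3)
E
```

```text
pos [ 0.5821 -0.349   0.0548] jaw 76.3 zaxis [ 0.095  0.007 -0.995] delta [ 0.9 -0.2  4.8] roll -1.0 w 21.5
```

apply_moves:
  increments: [10,1,0,5,0,10,0,0,2,0]

```text
t: 13.88
eef_pos: [0.5829, -0.3494, 0.0492]
tool_rot: [0.048, 0.12, 0.992, 0.009]
contact_force: [-0.5, 0.8, -0.8]
gripper_width: 0.245
```

```bash
python3 - <<'E'
from h import *
go(.5816,-.349,.05,77.3)
print(get_obs()["contact_force"])
E
```

```text
pos [ 0.5829 -0.3494  0.0492] jaw 76.3 zaxis [ 0.097  0.006 -0.995] delta [ 1.3  0.1 -0.9] roll -1.0 w 20.9
[-0.45365732  0.76854484 -0.77453668]
```

apply_moves:
  increments: [26,0,0,1,0,34,0,0,0,0,50,0,0,0,0]

```text
t: 14.25
eef_pos: [0.5838, -0.3499, 0.0494]
tool_rot: [0.049, 0.12, 0.992, 0.009]
contact_force: [0.3, -0.2, 0.7]
gripper_width: 0.577
```

```bash
python3 - <<'E'
from h import *
go(.5816,-.349,.05,77.3)
p,d,K,T=cam("wrist");cv2.imwrite("pics/w9.png",p);X=cloud(d,K,T).reshape(-1,3)[d.reshape(-1)>0]
P=X[(np.hypot(X[:,0]-.578,X[:,1]+.348)<.03)&(abs(X[:,2]-.078)<.004)]
print(len(P),cv2.minEnclosingCircle(P[:,:2].astype(np.float32)),P.mean(0),P[:,2].min(),P[:,2].max())
E
```

```text
pos [ 0.5838 -0.3499  0.0494] jaw 76.3 zaxis [ 0.099  0.005 -0.995] delta [ 2.3  0.4 -0.8] roll -1.0 w 49.3
2014 ((0.5769825577735901, -0.3477374315261841), 0.029810970649123192) [ 0.57922499 -0.34715167  0.07714403] 0.07401035874853641 0.0819823900760796
```

View pics/w9.png

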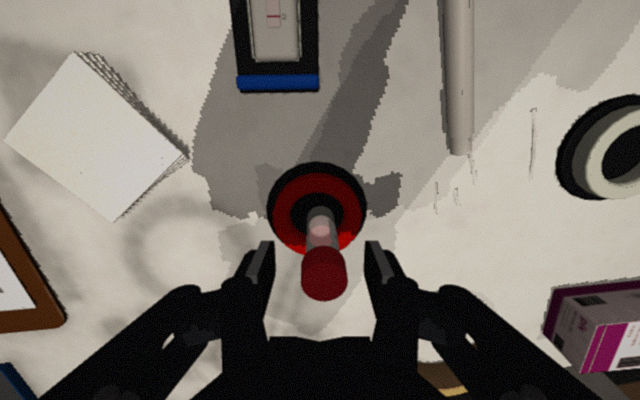

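Red vial is standing in the red collar, cap at (323,272). Next the white one.

apply_moves:
  increments: [50,0,0,-50,0,60,0,0,-50,0,60,0,55,0,0,60,0,55,0,0,60,0,55,0,0,60,0,55,0,0,60,0,55,0,0,60,0,40,0,0]

```text
t: 15.3
eef_pos: [0.6509, -0.0419, 0.163]
tool_rot: [0.051, 0.124, 0.991, 0.008]
contact_force: [-0.2, -0.4, 0.1]
gripper_width: 0.705
```

```bash
python3 - <<'E'
from h import *
go(.6098,.085,.12,77.3)
s,d,K,T=cam("side");cv2.imwrite("pics/s9.png",s)
E
```

```text
pos [ 0.6509 -0.0419  0.163 ] jaw 75.8 zaxis [ 0.103  0.002 -0.995] delta [ 75.3 111.6  38.9] roll -1.5 w 60.2
```

View pics/s9.png

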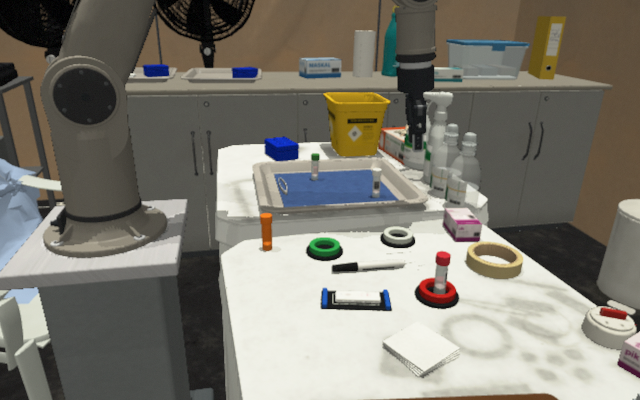

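The red vial stands upright and the cassette lies in the cradle. The gripper has drifted close to the bottles, so I'm moving it inward first.

apply_moves:
  increments: [60,55,10,0,0,60,18,45,0,0,60,0,45,10,0,60,0,10,20,0]

```text
t: 15.85
eef_pos: [0.6107, 0.0941, 0.1301]
tool_rot: [0.053, 0.12, 0.991, 0.01]
contact_force: [0.1, 0.2, 0.8]
gripper_width: 0.705
```

```bash
python3 - <<'E'
from h import *
go(.6098,.085,.05,77.3)
p,d,K,T=cam("wrist");cv2.imwrite("pics/w10.png",p);X=cloud(d,K,T).reshape(-1,3)[d.reshape(-1)>0]
for nm,c0 in dict(green=(.4825,.234),white=(.6077,.0855)).items():
    P=X[(np.hypot(X[:,0]-c0[0],X[:,1]-c0[1])<.025)&(abs(X[:,2]-.078)<.004)]
    if len(P)>5: print(nm,len(P),cv2.minEnclosingCircle(P[:,:2].astype(np.float32)))
E
```

```text
pos [0.6107 0.0941 0.1301] jaw 76.2 zaxis [ 0.107  0.008 -0.994] delta [  6.9 -11.7  79.4] roll -1.1 w 60.2
white 682 ((0.6081870198249817, 0.08497358858585358), 0.011650587432086468)
```

View pics/w10.png

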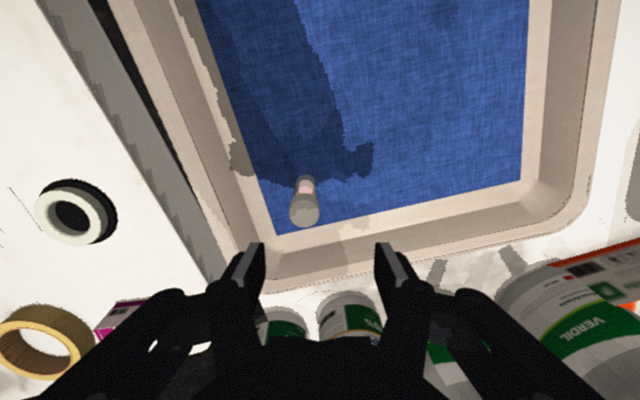

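apply_moves:
  increments: [60,4,-12,20,0,60,4,0,20,0,60,0,0,0,0]

```text
t: 16.27
eef_pos: [0.6017, 0.0785, 0.0838]
tool_rot: [0.05, 0.123, 0.991, 0.007]
contact_force: [-0.3, 0.4, 0.3]
gripper_width: 0.704
```

```bash
python3 - <<'E'
from h import *
go(.610,.085,.05,77.3)
E
```

```text
pos [0.6017 0.0785 0.0838] jaw 76.0 zaxis [ 0.1    0.002 -0.995] delta [-3.2  7.4 34.4] roll -1.3 w 60.2
```

apply_moves:
  increments: [60,-2,6,5,0,60,0,0,0,0]

```text
t: 16.52
eef_pos: [0.6069, 0.0824, 0.0802]
tool_rot: [0.051, 0.124, 0.991, 0.007]
contact_force: [0.2, 0.6, -0.1]
gripper_width: 0.701
```

```bash
python3 - <<'E'
from h import *
go(.610,.085,.05,77.3)
E
```

```text
pos [0.6069 0.0824 0.0802] jaw 75.8 zaxis [ 0.102  0.002 -0.995] delta [ 0.7  2.5 30.4] roll -1.5 w 59.9
```

apply_moves:
  increments: [55,0,2,26,0,50,0,0,4,0]

```text
t: 16.77
eef_pos: [0.6123, 0.0845, 0.0518]
tool_rot: [0.052, 0.124, 0.991, 0.008]
contact_force: [0.0, -0.8, 0.4]
gripper_width: 0.585
```

```bash
python3 - <<'E'
from h import *
go(.610,.085,.05,77.3)
E
```

```text
pos [0.6123 0.0845 0.0518] jaw 75.8 zaxis [ 0.105  0.003 -0.994] delta [ 2.5 -0.1  1.6] roll -1.5 w 50.0
```

apply_moves:
  increments: [50,3,0,2,0,10,0,0,0,0,10,0,0,0,0,10,0,0,0,0]

```text
t: 17.27
eef_pos: [0.6108, 0.0851, 0.0521]
tool_rot: [0.054, 0.124, 0.991, 0.008]
contact_force: [-0.3, -0.6, 0.1]
gripper_width: 0.249
```

```bash
python3 - <<'E'
from h import *
go(.610,.085,.05,77.3)
E
```

```text
pos [0.6108 0.0851 0.0521] jaw 75.8 zaxis [ 0.109  0.003 -0.994] delta [ 1.  -0.3  2. ] roll -1.5 w 21.3
```

apply_moves:
  increments: [10,0,0,-50,0,10,0,0,-40,0,10,0,0,-5,0]

```text
t: 17.65
eef_pos: [0.5999, 0.0847, 0.1485]
tool_rot: [0.053, 0.124, 0.991, 0.008]
contact_force: [-0.2, 0.7, 0.1]
gripper_width: 0.249
```

```bash
python3 - <<'E'
from h import *
go(.5872,-.1445,.13,77.3)
E
```

```text
pos [0.5999 0.0847 0.1485] jaw 75.8 zaxis [ 0.107  0.003 -0.994] delta [ -42.5 -225.7   16.4] roll -1.5 w 21.3
```

apply_moves:
  increments: [10,-10,-52,0,0,10,-10,-52,0,0,10,-10,-52,0,0,10,-5,-35,0,0,10,0,0,0,0]

```text
t: 18.27
eef_pos: [0.5859, -0.1128, 0.1438]
tool_rot: [0.052, 0.122, 0.991, 0.008]
contact_force: [-0.1, -0.5, -0.1]
gripper_width: 0.246
```

```bash
python3 - <<'E'
from h import *
go(.5872,-.1445,.09,77.3)
E
```

```text
pos [ 0.5859 -0.1128  0.1438] jaw 76.0 zaxis [ 0.105  0.004 -0.994] delta [ -3.5 -32.   53.5] roll -1.3 w 21.0
```

apply_moves:
  increments: [10,-3,-32,10,0,10,0,0,40,0,10,0,0,0,0]

```text
t: 18.65
eef_pos: [0.5865, -0.1417, 0.0909]
tool_rot: [0.051, 0.121, 0.991, 0.009]
contact_force: [-0.1, 1.4, -0.7]
gripper_width: 0.247
```

```bash
python3 - <<'E'
from h import *
go(.5872,-.1445,.052,77.3)
E
```

```text
pos [ 0.5865 -0.1417  0.0909] jaw 76.2 zaxis [ 0.104  0.006 -0.995] delta [ 2.5 -3.8 38.8] roll -1.1 w 21.1
```

apply_moves:
  increments: [10,2,-4,10,0,10,2,0,20,0,10,0,0,2,0]

```text
t: 19.02
eef_pos: [0.5867, -0.1428, 0.0599]
tool_rot: [0.053, 0.119, 0.991, 0.01]
contact_force: [-0.3, 0.3, -0.7]
gripper_width: 0.244
```

```bash
python3 - <<'E'
from h import *
go(.5872,-.1445,.052,77.3)
s,d,K,T=cam("side");cv2.imwrite("pics/s10.png",cv2.resize(s[150:270,340:460],None,fx=4,fy=4))
E
```

```text
pos [ 0.5867 -0.1428  0.0599] jaw 76.4 zaxis [ 0.107  0.007 -0.994] delta [-0.1 -1.8  7.9] roll -0.9 w 20.8
```

View pics/s10.png

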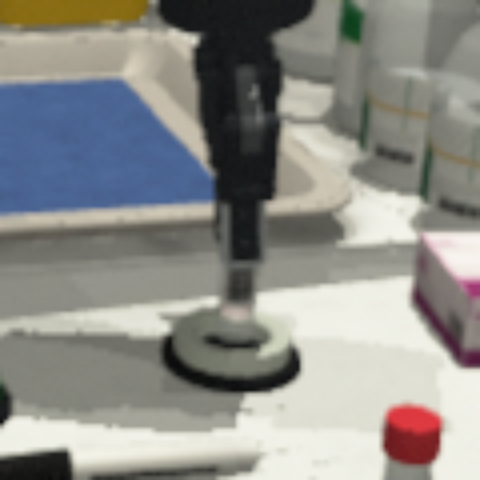

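The white vial is upright in the well, so I'll lower it the last 8 mm and release.

apply_moves:
  increments: [10,0,-2,7,0,10,0,0,3,0,26,0,0,1,0,34,0,0,0,0,50,0,0,0,0]

```text
t: 19.7
eef_pos: [0.5898, -0.1453, 0.0514]
tool_rot: [0.056, 0.119, 0.991, 0.01]
contact_force: [0.2, 0.1, -1.0]
gripper_width: 0.579
```

```bash
python3 - <<'E'
from h import *
go(.5872,-.1445,.052,77.3)
p,d,K,T=cam("wrist");cv2.imwrite("pics/w11.png",p)
E
```

```text
pos [ 0.5898 -0.1453  0.0514] jaw 76.4 zaxis [ 0.112  0.006 -0.994] delta [ 2.6  0.2 -0.9] roll -0.9 w 49.4
```

View pics/w11.png

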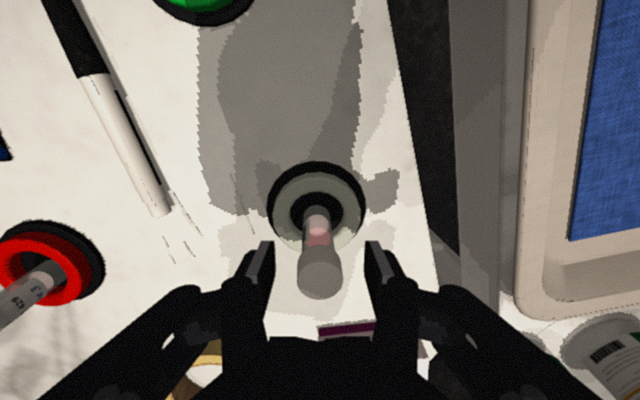

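The white vial stands in its collar, cap at (320,275). Next the green one.

apply_moves:
  increments: [50,0,0,-50,0,60,0,0,-50,0,60,27,50,0,0,60,27,50,0,0,60,27,50,0,0,60,27,50,0,0,60,27,50,0,0,60,20,35,0,0,60,0,0,0,0]

```text
t: 20.88
eef_pos: [0.4959, 0.1771, 0.1483]
tool_rot: [0.059, 0.12, 0.991, 0.011]
contact_force: [0.6, -0.4, 0.7]
gripper_width: 0.699
```

```bash
python3 - <<'E'
from h import *
go(.4845,.2337,.05,77.3)
p,d,K,T=cam("wrist");cv2.imwrite("pics/w12.png",p);X=cloud(d,K,T).reshape(-1,3)[d.reshape(-1)>0]
for nm,c0 in dict(green=(.4825,.234)).items():
    P=X[(np.hypot(X[:,0]-c0[0],X[:,1]-c0[1])<.025)&(abs(X[:,2]-.078)<.004)]
    if len(P)>5: print(nm,len(P),cv2.minEnclosingCircle(P[:,:2].astype(np.float32)))
E
```

```text
pos [0.4959 0.1771 0.1483] jaw 76.3 zaxis [ 0.119  0.008 -0.993] delta [35.8 48.7 96.7] roll -1.0 w 59.7
green 653 ((0.4821917712688446, 0.23386697471141815), 0.011744563467800617)
```

View pics/w12.png

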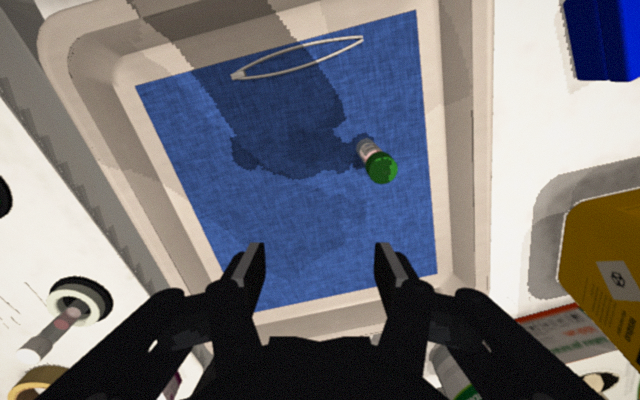

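Green cap at (382,168), upright and unmoved.

apply_moves:
  increments: [60,16,25,10,0,60,16,24,15,0,60,0,0,15,0,60,0,0,0,0]

```text
t: 21.42
eef_pos: [0.4851, 0.2252, 0.1064]
tool_rot: [0.06, 0.126, 0.99, 0.01]
contact_force: [0.0, -0.1, 0.8]
gripper_width: 0.699
```

```bash
python3 - <<'E'
from h import *
go(.4843,.2338,.05,77.3)
E
```

```text
pos [0.4851 0.2252 0.1064] jaw 75.6 zaxis [ 0.122  0.004 -0.993] delta [ 9.5  6.2 55.9] roll -1.7 w 59.7
```

apply_moves:
  increments: [60,5,7,15,0,60,5,0,18,0,60,0,0,2,0]

```text
t: 21.8
eef_pos: [0.4833, 0.2325, 0.0698]
tool_rot: [0.061, 0.129, 0.99, 0.01]
contact_force: [0.2, -0.2, 0.4]
gripper_width: 0.706
```

```bash
python3 - <<'E'
from h import *
go(.4843,.2338,.051,77.3)
E
```

```text
pos [0.4833 0.2325 0.0698] jaw 75.3 zaxis [ 0.123  0.004 -0.992] delta [ 1.6  0.9 18.8] roll -2.0 w 60.3
```

apply_moves:
  increments: [55,2,1,17,0,50,1,0,2,0]

```text
t: 22.05
eef_pos: [0.4838, 0.2341, 0.0499]
tool_rot: [0.062, 0.13, 0.99, 0.01]
contact_force: [-0.1, -0.3, -0.5]
gripper_width: 0.584
```

```bash
python3 - <<'E'
from h import *
go(.4843,.2338,.051,77.3)
E
```

```text
pos [0.4838 0.2341 0.0499] jaw 75.2 zaxis [ 0.124  0.004 -0.992] delta [-0.7 -0.1 -1. ] roll -2.1 w 49.9
```

apply_moves:
  increments: [20,0,0,0,0,10,0,0,0,0,10,0,0,0,0]

```text
t: 22.42
eef_pos: [0.4844, 0.2342, 0.0504]
tool_rot: [0.062, 0.13, 0.99, 0.01]
contact_force: [0.5, -0.5, -0.0]
gripper_width: 0.246
```

```bash
python3 - <<'E'
from h import *
go(.4843,.2338,.051,77.3)
E
```

```text
pos [0.4844 0.2342 0.0504] jaw 75.2 zaxis [ 0.125  0.004 -0.992] delta [-0.1 -0.4 -0.6] roll -2.1 w 21.0
```

apply_moves:
  increments: [10,0,0,-50,0,10,0,0,-40,0,10,0,0,-5,0]

```text
t: 22.8
eef_pos: [0.472, 0.2337, 0.1468]
tool_rot: [0.062, 0.13, 0.99, 0.01]
contact_force: [0.5, -0.2, -0.8]
gripper_width: 0.245
```

```bash
python3 - <<'E'
from h import *
go(.4282,-.168,.14,77.3)
E
```

```text
pos [0.472  0.2337 0.1468] jaw 75.2 zaxis [ 0.124  0.004 -0.992] delta [-6.080e+01 -3.995e+02 -2.000e-01] roll -2.1 w 20.9
```

apply_moves:
  increments: [10,-8,-54,0,0,10,-8,-54,0,0,10,-8,-54,0,0,10,-8,-54,0,0,10,-8,-54,0,0,10,-8,-54,0,0,10,-4,-30,0,0,10,0,0,0,0]

```text
t: 23.8
eef_pos: [0.4304, -0.1307, 0.1375]
tool_rot: [0.062, 0.129, 0.99, 0.011]
contact_force: [1.0, 0.5, -0.2]
gripper_width: 0.244
```

```bash
python3 - <<'E'
from h import *
go(.4282,-.168,.09,77.3)
E
```

```text
pos [ 0.4304 -0.1307  0.1375] jaw 75.3 zaxis [ 0.126  0.005 -0.992] delta [ -1.7 -38.4  46.7] roll -2.0 w 20.8
```

apply_moves:
  increments: [10,-2,-37,5,0,10,0,-2,38,0,10,0,0,2,0]

```text
t: 24.18
eef_pos: [0.4289, -0.1672, 0.0901]
tool_rot: [0.062, 0.127, 0.99, 0.011]
contact_force: [-1.4, -0.4, -0.7]
gripper_width: 0.247
```

```bash
python3 - <<'E'
from h import *
go(.4282,-.168,.0505,77.3)
E
```

```text
pos [ 0.4289 -0.1672  0.0901] jaw 75.5 zaxis [ 0.126  0.006 -0.992] delta [ 5.3 -2.4 39.2] roll -1.8 w 21.1
```

apply_moves:
  increments: [10,3,-2,12,0,10,2,0,20,0,10,0,0,0,0]

```text
t: 24.55
eef_pos: [0.4287, -0.1657, 0.0579]
tool_rot: [0.063, 0.125, 0.99, 0.012]
contact_force: [0.3, -0.2, 0.1]
gripper_width: 0.249
```

```bash
python3 - <<'E'
from h import *
go(.4282,-.168,.0505,77.3)
s,d,K,T=cam("side");cv2.imwrite("pics/s11.png",cv2.resize(s[160:280,260:400],None,fx=4,fy=4))
E
```

```text
pos [ 0.4287 -0.1657  0.0579] jaw 75.7 zaxis [ 0.128  0.007 -0.992] delta [ 0.8 -2.7  7.3] roll -1.6 w 21.3
```

View pics/s11.png

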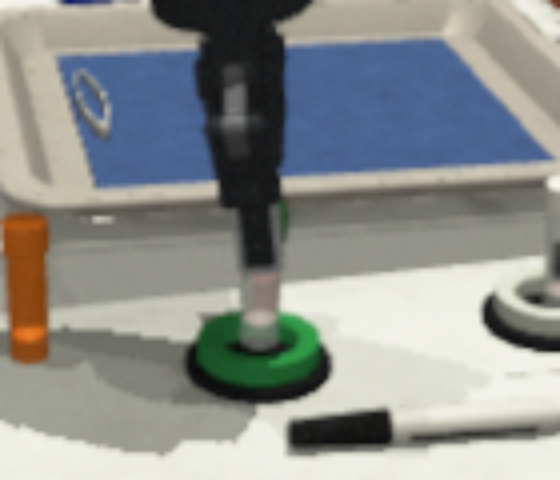

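The green vial is inside the well, leaning slightly. Lowering and releasing it.

apply_moves:
  increments: [10,0,-3,6,0,10,0,0,3,0,25,0,0,0,0,30,0,0,0,0,50,0,0,0,0]

```text
t: 25.22
eef_pos: [0.4312, -0.1691, 0.0512]
tool_rot: [0.066, 0.125, 0.99, 0.011]
contact_force: [-0.4, 0.0, 0.4]
gripper_width: 0.55
```

```bash
python3 - <<'E'
from h import *
go(.4282,-.168,.0505,77.3)
p,d,K,T=cam("wrist");cv2.imwrite("pics/w13.png",p)
E
```

```text
pos [ 0.4312 -0.1691  0.0512] jaw 75.8 zaxis [ 0.133  0.006 -0.991] delta [3.3 0.3 0.3] roll -1.5 w 46.9
```

View pics/w13.png

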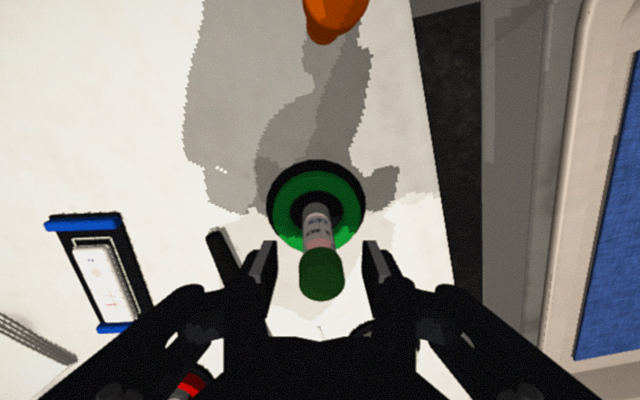

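apply_moves:
  increments: [50,0,0,-45,0,60,0,0,-45,0,60,-20,0,-45,0,60,-50,0,-20,0,60,0,40,0,0,60,0,0,0,0,60,0,0,0,0]

```text
t: 26.15
eef_pos: [0.4885, -0.1487, 0.2206]
tool_rot: [0.066, 0.126, 0.99, 0.012]
contact_force: [-0.9, -0.2, -0.1]
gripper_width: 0.7
```

```bash
python3 - <<'E'
from h import *
go(.5,-.1,.2,77.3)
st=dict(red=(.5776,-.3482),green=(.4260,-.1677),white=(.5844,-.1445))
for n in ("wrist","side","scene"):
    p,d,K,T=cam(n);cv2.imwrite(f"pics/f_{n}.png",p);X=cloud(d,K,T).reshape(-1,3)[d.reshape(-1)>0]
    for nm,c0 in st.items():
        r=np.hypot(X[:,0]-c0[0],X[:,1]-c0[1])
        P=X[(r<.03)&(X[:,2]>.074)&(X[:,2]<.083)]
        Q=X[(r<.042)&(abs(X[:,2]-.018)<.003)]
        if len(P)>9: 
            c,rr=cv2.minEnclosingCircle(P[:,:2].astype(np.float32));c2,r2=cv2.minEnclosingCircle(Q[:,:2].astype(np.float32))
            print(n,nm,len(P),np.round(c,4),round(rr,4),"stand",np.round(c2,4),round(r2,4),"ztop",np.round(np.median(P[:,2]),4))
    P=X[(np.hypot(X[:,0]-.441,X[:,1]+.339)<.042)&(X[:,2]>.0105)&(X[:,2]<.018)]
    if len(P)>9: print(n,"cass",len(P),cv2.minAreaRect(P[:,:2].astype(np.float32)),np.median(P[:,2]))
    P=X[(np.hypot(X[:,0]-.441,X[:,1]+.339)<.075)&(X[:,2]>.003)&(X[:,2]<.018)]
    if len(P)>9: print(n,"cradle",len(P),cv2.minAreaRect(P[:,:2].astype(np.float32)))
E
```

```text
pos [ 0.4885 -0.1487  0.2206] jaw 75.7 zaxis [ 0.133  0.007 -0.991] delta [ 3.7 49.1 22.2] roll -1.6 w 59.8
wrist red 230 [ 0.5809 -0.3461] 0.0115 stand [ 0.5776 -0.3482] 0.0303 ztop 0.0769
wrist green 456 [ 0.4297 -0.1686] 0.0114 stand [ 0.4255 -0.1677] 0.0299 ztop 0.0769
wrist white 257 [ 0.587  -0.1449] 0.0118 stand [ 0.5838 -0.1444] 0.0299 ztop 0.0769
wrist cass 952 ((0.44446563720703125, -0.33833009004592896), (0.023851871490478516, 0.07061857730150223), 77.8885498046875) 0.01156877892286029
wrist cradle 2562 ((0.44104138016700745, -0.3386867940425873), (0.049129169434309006, 0.11074493825435638), 76.82064819335938)
side red 103 [ 0.5832 -0.3491] 0.0119 stand [ 0.5801 -0.3507] 0.0304 ztop 0.0777
side green 66 [ 0.4332 -0.1711] 0.0127 stand [ 0.4274 -0.17  ] 0.0307 ztop 0.0777
side white 57 [ 0.5892 -0.1461] 0.014 stand [ 0.5862 -0.1468] 0.0305 ztop 0.0776
side cass 381 ((0.4465378224849701, -0.34182676672935486), (0.025149498134851456, 0.07082555443048477), 77.47564697265625) 0.012540418334804293
side cradle 1191 ((0.4438440203666687, -0.3415330946445465), (0.04934326559305191, 0.1110820546746254), 77.28681945800781)
scene red 22 [ 0.5802 -0.3428] 0.0139 stand [ 0.5779 -0.3465] 0.0335 ztop 0.0778
scene green 34 [ 0.4305 -0.1658] 0.0131 stand [ 0.4257 -0.1647] 0.0309 ztop 0.0777
scene white 33 [ 0.5879 -0.1439] 0.0135 stand [ 0.5828 -0.1429] 0.0322 ztop 0.0784
scene cass 82 ((0.4456423819065094, -0.3352198898792267), (0.029812606051564217, 0.07349628955125809), 79.44428253173828) 0.01279586635567953
scene cradle 273 ((0.4334222674369812, -0.35613957047462463), (0.09069892764091492, 0.11590305715799332), 76.74166870117188)
```

View pics/f_wrist.png

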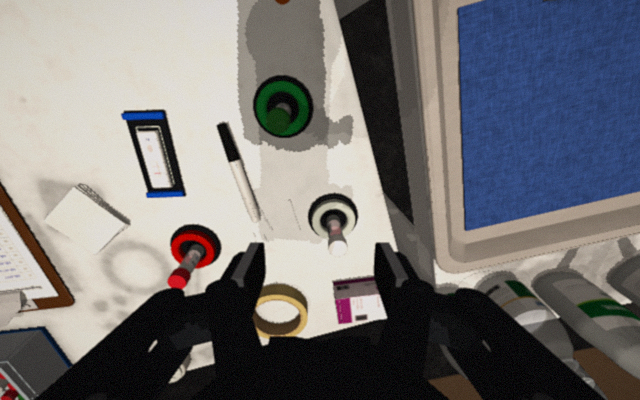

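View pics/f_side.png

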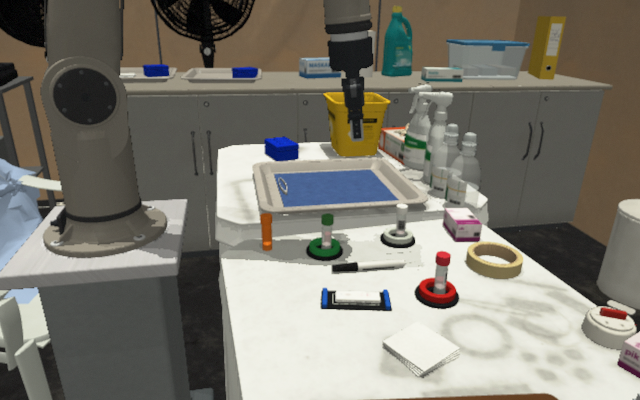

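All four pieces are placed, with offsets of 3–6 mm, inside the 12 mm limit. The vials are upright with their tops level at the right height, and the gripper is clear.

```bash
python3 - <<'E'
from station import *
print(hand_in())
E
```

```text
the job is handed in; nothing more can be done
None
```

The three vials are upright in the stands matching their cap colours, and the cassette lies flat in the cradle on its printed outline. I handed the job in after about 26 s of the 120 s; no verdict is reported.

My last checks, from the wrist and side cameras:

| Piece | Offset from centre | Limit |
|---|---|---|
| Red vial | about 4 mm | 12 mm |
| Green vial | about 4–6 mm | 12 mm |
| White vial | about 3 mm | 12 mm |
| Cassette, along | about 3–4 mm | 12 mm |
| Cassette, across | about 1 mm | 12 mm |
| Cassette, angle | within about 0.02 rad | 0.2 rad |

- **Vials:** all the cap tops read 77–78 mm above the table, which is right for vials standing on the well floors. None tipped over, though the green one leaned slightly in the gripper before release and then settled upright.
- **Camera agreement:** the side and wrist cameras differ by 2–3 mm in absolute position but agree on the relative offsets. The scene camera's cradle fit was unusable because it included other points, so I ignored it.
- **Tool tilt:** the tool slowly tilted to about 0.13 rad over the job. I corrected the positions for it, and the gripper was clear of everything at hand-in.

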